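# Knock a resin casting out of its tipped mould and lay it on its card

## Robot

A 6-joint arm with a two-finger parallel gripper is mounted at the origin on a cart in front of the work surface, level with it; the furniture and walls round the work are solid. World frame = base frame: x ahead of the robot, y to its left, z up, the work surface at z = 0. Lengths are in mm, angles in rad, forces in N, time in s.
With the tool pointing down it reaches from about 275 to 1000 mm from the base axis. Payload 8.4 kg.
Tool frame: the origin (TCP) lies at the very end of the fingers, on their centre line; the grasp point (between the pads) lies 19 mm behind it (r.pinch_z is the distance from the TCP to the grasp point, in mm); z points along the fingers, y is the line along which they close (so a half turn about z gives the same grasp; the last joint's range is limited). The gripper opens to 85 mm and grips with 20 to 120 N. Pads are 22 mm wide; open, the fingers measure 114 mm over their backs; the gripper's body (76 mm by 85 mm) begins 54 mm behind the grasp point. The pads swing forward as they close: fully open they stand 13 mm farther back than shut.
Start: joints at [-1.227, 0.353, 1.633, -0, 1.155, -0.002], TCP at [211.842, -588.006, 231.281] pointing down, gripper open.
Joint ranges: [-2.63, 2.63], [-0.92, 2.1], [0.06, 2.66], [-1.3, 4.44], [0, 2.69], [-3.02, 3.02]. Speed limits (rad/s): [2.22, 2.22, 2.79, 3.14, 3.14, 3.14].

## Interface

Orientations are given as [roll, pitch, yaw] about the fixed x, y, z axes, in that order (R = Rz(yaw) Ry(pitch) Rx(roll)).
In Python, from rig import r gives the robot as it stands.
- The arm moves only by the tool carry_out, never from a script. Its argument "series" is a list of rows, each a list of 7 numbers: the turn, a rotation vector about the tool's x, y, z as a fraction of full scale, then the shift along the tool's x, y, z as a fraction of full scale, then the gripper command: -1 is fully open, 1 is shut, values between are in proportion. A call has 1 to 8 rows; each row is the pose to reach, as a shift and turn from the pose commanded when the call began, along the tool's axes at that moment, turning the shorter way round; what a row does not reach only later rows make up. Full scale, the value 1, is 0.25 m for a shift and pi rad for a turn. A row lasts 1/8 s, in which the tool goes at most 62.5 mm and 10.7 degrees, less where a joint would pass 70% of its speed; a pose out of reach is approached as far as the arm can. A call with a number of a shift or a turn outside -1 to 1 is refused whole. A call with a gripper value outside its range is refused whole. The fingers move at their own pace and stop on an object; "force" is the grip in N (left out, the last holds). Time passes only in rows, so rows that repeat a pose let the fingers close. It gives the time, the measured TCP pose, the force, the opening and the grip force at its end, in the units of the state.
- r.sense(): the state, without advancing time (a new reading comes with each control period).
- r.grab_frame(name): name is "scene" or "top" or "wrist"; returns the picture (400x640x3 uint8, red, green, blue); there is no depth.
- r.get_calibration(name): a dict with "K" (3x3 intrinsics, pixels), "pose" (4x4, takes a point from camera to world coordinates). Camera axes: x right, y up, looking along -z (the intrinsics and any distortion apply to the point x, -y, -z); pixel columns grow to the right and rows downward; lengths in mm; the calibration is good to about 2 mm. The wrist camera is an equidistant fisheye: a pixel r from the principal point sees the ray r / f radians off the axis. A picture is of the moment at which its call begins: read the wrist's pose just before it. get_calibration takes no time and is no camera call; for the wrist camera it gives the pose at the moment of the call.
- r.sign_off(): hands the job in; it is judged then, once.
Trained networks look in the newest picture that a camera, given by its name, has taken for a name from the list of things; names that differ only in an ending like _2 or _b are one class to them, and where a whole thing is asked for, a point or a joint stands for the part that bears it (a point fixed in the world has none). Each returns a list of dicts, best first, with "score" (0 to 1); they miss things now and then, are a little off and sometimes report something else, mostly with a low value. They report only what shows in the picture. A call takes as long as a camera call. They do not tell look-alikes from the thing itself.
- r.silhouettes(camera, label): "region" (400x640 bool, what is visible of it) and "position" ([row, column] in pixels, amid what is visible of it).
The state is a dict: "clock": time; "qpos": joint angles; "qvel": joint speeds; "joint_efforts": joint torques, N m; "eef_pos": TCP position; "tcp_rot": TCP orientation; "contact_force": force on the tool from outside, world axes, zero at the start; "wrist_torque": the same for the moment, N m; "opening": opening from 0.0 (shut) to 1.0 (fully open); "grasp_force": force on a finger pad.
Only numpy, scipy, OpenCV 4.12 (cv2) and the standard library are available. Lean on these libraries where they do the work, as an engineer would, in place of code of your own. Each camera call takes 0.05 s, during which the arm holds its last target. There are 200 camera calls.

## Task

Swing the mould's knock-out lever down so the resin casting rises out of its cavity, lift the casting straight out, and set it down gently, poured face up, squarely in the middle of the bare card in the tray. Put the lever fully back up so that the mould is ready for the next pour, and do not disturb the two finished castings or the bottle, beaker and flask that stand around.

Things in the scene. Friction and masses are not known exactly. Their poses are not given: they have to be found in the camera images.
- casting_center (a point): Centre of the resin casting to be demoulded: honey-coloured block 56 (own x) x 38 (own y) x 28 mm (own z) with a pale specimen inside, about 0.1 kg. Own z points out of its open (poured) top face, which must stay on top. At first it lies in the mould cavity, flush with the mould's face, 1.5 mm clear all round, axes parallel to the mould's.
- cavity_mouth (a point): Centre of the cavity's mouth on the flat face of an aluminium mould, 116 (x) x 90 (y) x 50 mm (z), clamped stiff in a cradle, its face tipped 32 degrees sideways, to the robot's right and up to 35 degrees round towards it. Axes: z straight out of the face (the only way out for the casting), x up the slope, y level across. Cavity 59 x 41 mm, 28 mm deep. Nothing rises above the face except, at the back, the lever's knob.
- cradle: Grey bench cradle, fixed, origin under its centre: base plate 150 (x) x 124 (y) x 8 mm and two cheeks (to 65 mm either side in y, 99 mm high) between which the mould hangs; the mould tips about the level line 78 mm above the origin, which passes 22 mm behind the cavity mouth's centre.
- lever_knob (a point): Centre of the black ball knob (26 mm diameter) of the knock-out lever, at the upper back end of the mould; it moves with the lever. In the cavity mouth's frame it is at x 114, z -10 mm with the lever up and at x 114, z -42 mm with the lever down, y 0 always; 64 mm from the lever's pivot.
- lever_pivot (a point): Pivot of the knock-out lever, on the mould's middle plane at its back end, 52 mm up the slope (x) and 26 mm behind the face (z) from the cavity mouth's centre. Axes as the mould's; the lever turns about y.
- knockout_lever (a joint): Knock-out lever, rad: 0 = fully up (home), 0.5 = fully down (stop). The arm points 0.25 rad above the mould's x axis at 0 and 0.25 rad below it at 0.5. Swinging it down raises the cavity's floor and the casting on it, 32 mm per rad (16 mm at 0.5). Friction takes about 4 N at the knob; it stays where it is left.
- card_top (a point): Centre of the upper face of the bare white card, 64 (own x) x 48 (own y) x 2 mm, fixed flat in one of the three places of the steel tray; face about 4.5 mm above the bench. The casting goes here, its long side along the card's long side (either way round).
- tray: Shallow steel tray, fixed: 86 (own x) x 224 (own y) x 12 mm with its rim, origin under its centre; three places 69 mm apart along its y.
- block_a_center (a point): Centre of a finished casting of the same size lying on its own card in the tray, loose; long side (own x) along the tray's length. Its top is 32.5 mm above the bench. Leave it.
- block_b_center (a point): Centre of the other finished casting in the tray, likewise. Leave it.
- water_bottle_mid (a point): Bystander: white plastic bottle with blue cap, 68 mm diameter, 150 mm tall, upright; the point is on its axis, about half-way up. Leave it standing.
- beaker_mid (a point): Bystander: clear beaker, 51 mm diameter, 70 mm tall, upright; the point is on its axis, about half-way up. Leave it standing.
- flask_mid (a point): Bystander: clear conical flask, 79 mm diameter at the foot, 108 mm tall, upright; the point is on its axis, about half-way up. Leave it standing.
Not all that is in view belongs to the job. What is meant by the part that bears card_top is not blue, green or purple, and is the larger of those in its own colour.

How it is judged:
By the outcome, as a careful person would: the job done as asked, in the order asked, and still so for the second after the job is handed in, with the robot touching nothing.
It also fails if it takes over 64 s, if anything falls off the work surface, if the arm or the gripper's body presses on something with over 40 N, if the wrist force passes 120 N, or if a joint passes its speed limit or range.

## Working session

There is one attempt and no reset: what is moved stays moved. The work goes in short steps, Python scripts to look and compute and a tool call to move; the robot and the scene stay as the last step left them, time stands still between calls to the robot, and variables do not carry over. Pictures are saved under pics/ and viewed, at most 11 in all, crops included, and the job is handed in when it is done.

Besides the shell and the picture viewer there is one more tool, called after "Emit:" by a JSON object that holds its "api" and its "payload", one argument or row to a line. carry_out: Moves the arm, as the interface text tells. Its arguments: {"type":"object","properties":{"series":{"type":"array"},"force":{"type":"number"}},"required":["series"]}

```bash
mkdir -p pics; ls
python3 - <<'E'
from rig import r
import cv2,numpy as np
for c in("scene","top"):
    im=r.grab_frame(c); cv2.imwrite(f"pics/{c}0.png",im[:,:,::-1])
    k=r.get_calibration(c); print(c,np.round(k["K"],1).tolist(),np.round(k["pose"],3).tolist(),[x for x in k if x not in("K","pose")])
    for l in ["casting_center","cavity_mouth","cradle","lever_knob","card_top","tray","block_a_center","water_bottle_mid","beaker_mid","flask_mid"]:
        print(l,[(round(d["score"],2),np.round(d["position"]).tolist(),int(d["region"].sum())) for d in r.silhouettes(c,l)][:4])
print(r.sense())
E
```

```text
pics
scene [[459.1, 0.0, 314.5], [0.0, 459.1, 194.0], [0.0, 0.0, 1.0]] [[-0.61, 0.529, -0.59, -267.13], [-0.792, -0.424, 0.438, 610.847], [-0.018, 0.735, 0.678, 996.93], [0.0, 0.0, 0.0, 1.0]] []
casting_center [(0.5, [166.0, 374.0], 73)]
cavity_mouth [(0.65, [173.0, 363.0], 870)]
cradle [(0.97, [179.0, 369.0], 1838)]
lever_knob [(0.5, [159.0, 351.0], 47)]
card_top [(0.82, [326.0, 258.0], 452), (0.75, [167.0, 332.0], 172), (0.71, [230.0, 281.0], 231), (0.65, [165.0, 380.0], 64)]
tray [(0.58, [160.0, 351.0], 76), (0.52, [193.0, 313.0], 905)]
block_a_center []
water_bottle_mid [(0.89, [192.0, 312.0], 916)]
beaker_mid [(0.86, [199.0, 223.0], 395)]
flask_mid [(0.85, [170.0, 297.0], 461)]
top [[394.1, 0.0, 321.8], [0.0, 394.1, 200.5], [0.0, 0.0, 1.0]] [[-0.002, 0.983, -0.184, 325.302], [-1.0, -0.0, 0.008, 36.587], [0.008, 0.184, 0.983, 1095.786], [0.0, 0.0, 0.0, 1.0]] []
casting_center [(0.47, [201.0, 411.0], 250)]
cavity_mouth [(0.84, [199.0, 404.0], 1409)]
cradle [(0.88, [209.0, 398.0], 2397)]
lever_knob [(0.64, [189.0, 379.0], 91)]
card_top [(0.82, [279.0, 198.0], 407), (0.81, [196.0, 2
[... 331 characters left out ...]
 685)]
{'clock': 1.1, 'qpos': array([-1.22741647e+00,  3.52957877e-01,  1.63343090e+00,  8.26624151e-06,
        1.15520266e+00, -2.43122923e-03]), 'qvel': array([ 0.00035508, -0.00015562,  0.00194488, -0.00230056, -0.00136731,
        0.00103949]), 'joint_efforts': array([ 1.04437619e-03, -6.05177736e+01, -3.42435586e+01, -3.17508307e-05,
        9.98300711e-04,  5.84260448e-06]), 'eef_pos': array([ 211.82915341, -587.99272704,  231.29405232]), 'tcp_rot': array([ 3.14159142e+00, -7.55961185e-06,  3.45807754e-01]), 'contact_force': array([-0.14029594,  0.35528474, -0.31489475]), 'wrist_torque': array([ 0.01206644,  0.03972872, -0.0040735 ]), 'grasp_force': 0.0, 'opening': 1.0004641458212482}
```

Run:
```python
import cv2
a=cv2.imread("pics/top0.png")[90:310,160:460]; cv2.imwrite("pics/top0c.png",cv2.resize(a,(800,587),interpolation=cv2.INTER_CUBIC))
a=cv2.imread("pics/scene0.png")[120:360,200:440]; cv2.imwrite("pics/scene0c.png",cv2.resize(a,(600,600),interpolation=cv2.INTER_CUBIC))
```

```text
(no output)
```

View pics/top0c.png

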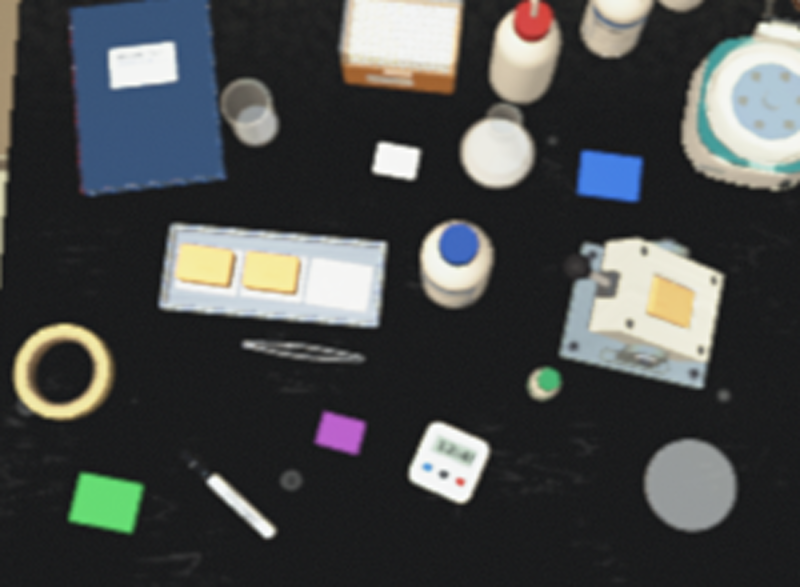

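View pics/scene0c.png

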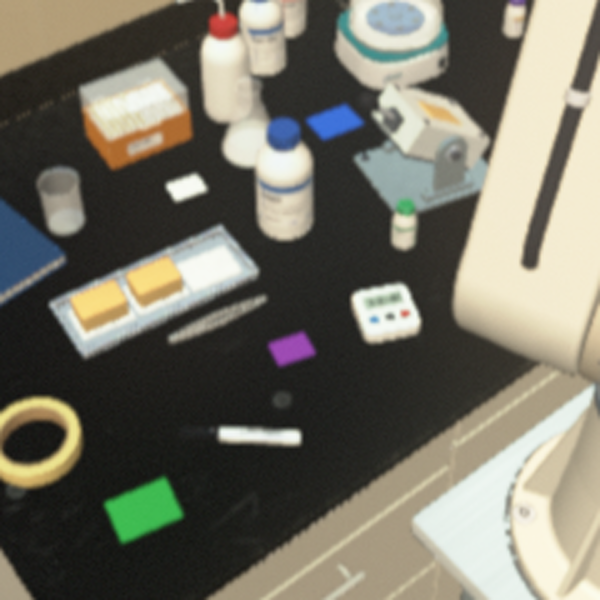

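The top view shows the tray with two castings, and the bare white card at its right end (~row 197, col 288). The mould is at ~(202, 406), with its knob at ~(189, 376) and its face tipped to the right. The scene view agrees. The loose white card above the tray is smaller, so it's a decoy.

```bash
cat > h.py <<'E'
import numpy as np, cv2
from scipy.spatial.transform import Rotation as Ro
from scipy.optimize import least_squares
from rig import r
def proj(c,P,k=None):
    k=k or r.get_calibration(c); P=np.atleast_2d(P); T=np.array(k["pose"]);K=np.array(k["K"])
    q=(P-T[:3,3])@T[:3,:3]*[1,-1,-1]
    if c=="wrist":
        rho=np.hypot(q[:,0],q[:,1])+1e-12; th=np.arctan2(rho,q[:,2]); u=q[:,:2]/rho[:,None]*th[:,None]
    else: u=q[:,:2]/q[:,2:]
    return u*[K[0,0],K[1,1]]+[K[0,2],K[1,2]]      # col,row
def at_z(c,uv,z,k=None):
    k=k or r.get_calibration(c); T=np.array(k["pose"]);K=np.array(k["K"])
    x=(np.atleast_2d(uv)-[K[0,2],K[1,2]])/[K[0,0],K[1,1]]
    if c=="wrist":
        th=np.linalg.norm(x,axis=1)[:,None]+1e-12; d=np.hstack([x/th*np.sin(th),np.cos(th)])
    else: d=np.hstack([x,np.ones((len(x),1))])
    d=(d*[1,-1,-1])@T[:3,:3].T; o=T[:3,3]
    return o+d*((z-o[2])/d[:,2:])
def mould(x,y,psi):  # cradle origin, yaw of h (downhill horizontal dir); returns mouth, R (cols x,y,z)
    h=np.array([np.cos(psi),np.sin(psi),0]);a=np.radians(32);s,c=np.sin(a),np.cos(a);Z=np.array([0,0,1.])
    n=s*h+c*Z; ex=-c*h+s*Z
    return np.array([x,y,78])+22*n, np.c_[ex,np.cross(n,ex),n]
def mp(m,p): return m[0]+np.atleast_2d(p)@m[1].T
E
python3 - <<'E'
from h import *
A=at_z("top",[[406,202]],96.7)[0];B=at_z("top",[[375.6,189]],148.6)[0];print(A,B,np.linalg.norm((A-B)[:2]),"exp",114*np.cos(.5585)+10*np.sin(.5585))
psi=np.arctan2(*(A-B)[[1,0]]);print("psi",psi,np.degrees(psi))
# tray corners from crop view
c=np.array([[170,225],[386,243],[378,326],[160,308]])/2.667+[160,90]
t=at_z("top",c,12);print("tray",t.round(),np.linalg.norm(np.diff(t,axis=0),axis=1),t.mean(0))
print("card",at_z("top",[[288,196.5]],4.5))
im=r.grab_frame("top")
s=r.silhouettes("top","card_top")
for d in s[:3]:
    print(d["position"],cv2.minAreaRect(at_z("top",np.argwhere(d["region"])[:,::-1],4.5)[:,:2].astype(np.float32)))
b=np.array([[587,242],[703,386],[560,356]])/2.667+[160,90];print("base",at_z("top",b,8))
for n,z in(("water_bottle_mid",75),("beaker_mid",35),("flask_mid",54)):
    print(n,at_z("top",r.silhouettes("top",n)[0]["position"][::-1],z))
E
```

```text
[ 508.55388686 -189.08829305   96.7       ] [ 531.60767039 -103.7505083   148.6       ] 88.39691420003291 exp 101.97695398232982
psi -1.8346455719734946 -105.11744817644616
tray [[604. 305.  12.]
 [584.  76.  12.]
 [495.  83.  12.]
 [514. 311.  12.]] [229.86986101  89.22525771 228.54625301] [549.44946393 193.777768    12.        ]
card [[541.41711575 122.86552403   4.5       ]]
[277.5, 201.0] ((316.0696105957031, 360.0937194824219), (65.4332275390625, 48.53034210205078), 79.81062316894531)
[158.0, 390.9] ((661.5611572265625, -163.11834716796875), (63.03157043457031, 48.49699783325195), 82.61963653564453)
[193.3, 288.9] ((542.3633422851562, 127.81439208984375), (64.67411041259766, 48.098121643066406), 80.37825012207031)
base [[ 586.21655675 -138.01398409    8.        ]
 [ 432.65053976 -254.10649645    8.        ]
 [ 464.143614   -106.25469274    8.        ]]
water_bottle_mid [[544.95939341   2.90641172  75.        ]]
beaker_mid [[727.52213337 216.70448197  35.        ]]
flask_mid [[677.5098434  -41.74304131  54.        ]]
```

```bash
cat >> h.py <<'E'
def pose(s=None):
    s=s or r.sense(); return np.array(s["eef_pos"]),Ro.from_euler("xyz",s["tcp_rot"])
def row(P,R,s=None):  # 6 numbers to reach TCP pos P with tool rotation R from the present pose
    p,q=pose(s); return np.round(np.r_[(q.inv()*R).as_rotvec()/np.pi,q.inv().apply(np.asarray(P)-p)/250],4)
def mtool(m): return Ro.from_matrix(m[1]@np.diag([1,-1,-1]))
E
python3 - <<'E'
from h import *
k=r.get_calibration("wrist");p,q=pose();T=np.array(k["pose"])
print(q.inv().apply(T[:3,3]-p),(q.inv().as_matrix()@T[:3,:3]).round(3),k["K"])
m=mould(510,-191,np.radians(-103.4));print(m)
P=mp(m,[40,0,150])[0];print(P,mtool(m).as_euler("xyz"))
print(row(P,mtool(m)))
E
```

```text
[  65.81864681   -0.47345364 -142.15821731] [[ 0.001  0.966  0.258]
 [ 1.    -0.001  0.001]
 [ 0.001  0.258 -0.966]] [[309.70691629   0.         320.83194856]
 [  0.         309.70691629 200.92476193]
 [  0.           0.           1.        ]]
(array([ 507.29823107, -202.34083891,   96.65705812]), array([[ 1.96533368e-01, -9.72775878e-01, -1.22807679e-01],
       [ 8.24960732e-01,  2.31747903e-01, -5.15492678e-01],
       [ 5.29919264e-01,  1.38777878e-17,  8.48048096e-01]]))
[ 496.73841403 -246.66631129  245.06104311] [ 3.14159265 -0.55850536  1.33692221]
[ 0.088   0.1628 -0.307   1.5349 -0.8983 -0.0552]
```

Emit:
{"api": "carry_out", "payload": {
  "series": [
    [0.05,0.098,-0.184,0.92,-0.54,-0.033,-1],
    [0.05,0.098,-0.184,0.92,-0.54,-0.033,-1],
    [0.05,0.098,-0.184,0.92,-0.54,-0.033,-1],
    [0.05,0.098,-0.184,0.92,-0.54,-0.033,-1],
    [0.05,0.098,-0.184,0.92,-0.54,-0.033,-1]
  ],
  "force": 30
}}

```text
clock: 1.98
eef_pos: [383.8, -381.1, 239.4]
tcp_rot: [-3.078, -0.336, 0.921]
contact_force: [-0.8, -0.1, 0.9]
opening: 1.002
grasp_force: 0.0
```

Run:
```python
from h import *
m=mould(510,-191,np.radians(-103.4))
print(row(mp(m,[40,0,150])[0],mtool(m)));s=r.sense();print(s["eef_pos"],s["qpos"],s["clock"])
```

```text
[ 0.0373  0.0658 -0.1217  0.6699  0.0478  0.2073]
[ 383.770955   -381.13737944  239.36129481] [-0.97098409  0.30700797  1.72730194  0.30868613  1.29335283 -0.44518358] 1.975
```

Emit:
{"api": "carry_out", "payload": {
  "series": [
    [0.037,0.066,-0.122,0.67,0.048,0.207,-1],
    [0.037,0.066,-0.122,0.67,0.048,0.207,-1],
    [0.037,0.066,-0.122,0.67,0.048,0.207,-1],
    [0.037,0.066,-0.122,0.67,0.048,0.207,-1],
    [0.037,0.066,-0.122,0.67,0.048,0.207,-1]
  ]
}}

```text
clock: 2.6
eef_pos: [495.4, -249.5, 245.0]
tcp_rot: [3.14, -0.556, 1.335]
contact_force: [-0.2, -0.4, -0.1]
opening: 1.001
grasp_force: 0.0
```

Run:
```python
from h import *
s=r.sense();print(s["eef_pos"],s["tcp_rot"],s["qpos"],s["clock"])
k=r.get_calibration("wrist");im=r.grab_frame("wrist")
np.savez("w1.npz",im=im,K=k["K"],pose=k["pose"])
for l in ["casting_center","cavity_mouth","lever_knob"]:
    print(l,[(round(d["score"],2),np.round(d["position"]).tolist(),int(d["region"].sum())) for d in r.silhouettes("wrist",l)][:3])
m=mould(510,-191,np.radians(-103.4))
pts=mp(m,[[sx*28,sy*19,0] for sx,sy in((1,1),(1,-1),(-1,-1),(-1,1))]+[[114,0,-10]]+[[sx*58,sy*45,0] for sx,sy in((1,1),(1,-1),(-1,-1),(-1,1))])
uv=proj("wrist",pts,k);print(uv.round())
o=im[:,:,::-1].copy()
for u in uv: cv2.circle(o,tuple(int(x) for x in u),2,(255,0,255),-1)
cv2.imwrite("pics/w1.png",cv2.resize(o[:,100:540],(770,int(400*1.75)))[0:600] if 0 else o)
```

```text
[ 495.42965011 -249.48299837  244.974244  ] [ 3.14038479 -0.55615962  1.33499714] [-0.75655012  0.38410027  1.67775807  0.48398074  1.40017614 -0.68248893] 2.6
casting_center []
cavity_mouth [(0.88, [196.0, 323.0], 9019)]
lever_knob [(0.57, [115.0, 321.0], 810)]
[[302. 197.]
 [340. 197.]
 [339. 250.]
 [303. 250.]
 [321. 109.]
 [274. 167.]
 [368. 167.]
 [363. 275.]
 [279. 275.]]
```

View pics/w1.png

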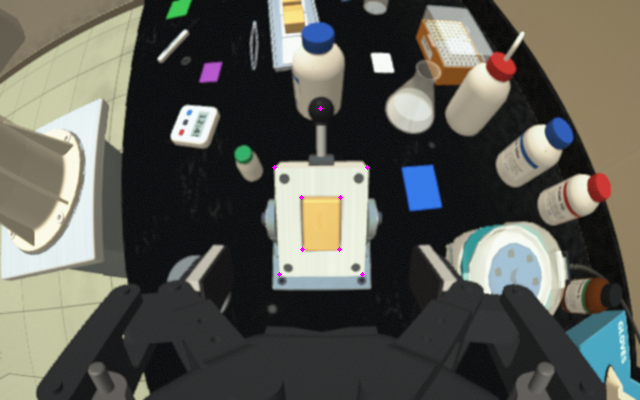

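The wrist view shows the casting, mould face and knob within 1–2 px of the model's predicted points: casting corners at ~(302–340, 197–250) and knob at (320, 109). I'll do one quick numeric fit.

Run:
```python
from h import *
w=np.load("w1.npz");k={"K":w["K"],"pose":w["pose"]};im=w["im"]
hsv=cv2.cvtColor(im,cv2.COLOR_RGB2HSV)
mk=((hsv[...,1]>80)&(hsv[...,0]<35)&(hsv[...,2]>120)).astype(np.uint8)
n,l,st,ce=cv2.connectedComponentsWithStats(mk); i=l[222,320]; c=max(cv2.findContours((l==i).astype(np.uint8),0,1)[0],key=cv2.contourArea)
print(st[i],ce[i])
g=(im.max(2)<60).astype(np.uint8); g=g[92:125,305:337]; dd=cv2.HoughCircles(cv2.cvtColor(im,cv2.COLOR_RGB2GRAY)[85:135,295:347],cv2.HOUGH_GRADIENT,1,50,param1=100,param2=8,minRadius=9,maxRadius=18)
print(dd+np.array([295,85,0]))
kn=(dd[0,0,:2]+[295,85])
r2=cv2.minAreaRect(c);print(r2)
# residuals: casting mask extents via rasterised model
q=np.array([[1,1],[1,-1],[-1,-1],[-1,1]])*[28,19]
def f(p):
    m=mould(*p); cp=proj("wrist",mp(m,np.c_[q,np.zeros(4)]),k)
    return np.r_[cp.mean(0)-ce[i], .5*(proj("wrist",mp(m,[114,0,-10]),k)[0]-kn)]
s=least_squares(f,[510,-191,np.radians(-103.4)]);print(s.x,np.degrees(s.x[2]),s.fun)
m=mould(*s.x);print(m[0])
for P in([114,0,-10],):
    R=mtool(m); print("above knob tcp z+35",row(mp(m,[114,0,25])[0],R))
```

```text
[ 302  197   39   54 2027] [320.98667982 223.04094721]
[[[321.5        109.5         13.80000019]]]
((321.0, 223.5), (53.0, 38.0), 90.0)
[ 510.0224093  -190.76131707   -1.81090239] -103.75706400463547 [-0.00112171  0.25487352  0.0026591  -0.58084489]
[ 507.25001784 -202.0850986    96.65705812]
above knob tcp z+35 [0.000e+00 5.000e-04 1.000e-03 3.089e-01 2.100e-03 5.081e-01]
```

Emit:
{"api": "carry_out", "payload": {
  "series": [
    [0,0,0.001,0.309,0.002,0.2,0],
    [0,0,0.001,0.309,0.002,0.4,0],
    [0,0,0.001,0.309,0.002,0.55,0],
    [0,0,0.001,0.309,0.002,0.64,0],
    [0,0,0.001,0.309,0.002,0.7,0],
    [0,0,0.001,0.309,0.002,0.724,0],
    [0,0,0.001,0.309,0.002,0.724,0]
  ]
}}

```text
clock: 3.68
eef_pos: [534.4, -92.7, 132.7]
tcp_rot: [3.141, -0.557, 1.332]
contact_force: [0.0, -1.1, 0.1]
opening: 0.505
grasp_force: 0.0
```

```bash
cat >> h.py <<'E'
M=mould(510.02,-190.76,-1.8109)
def inm(): p,q=pose(); return ((p-M[0])@M[1]).round(1), ((q.inv()*mtool(M)).as_rotvec()).round(4)
E
python3 - <<'E'
from h import *
print(inm()); s=r.sense();print(s["opening"],s["contact_force"])
im=r.grab_frame("wrist");cv2.imwrite("pics/w2.png",im[:,:,::-1])
E
```

```text
(array([114.7,  -0.3, -29.2]), array([-0.0003,  0.0011,  0.0011]))
0.5051201419578274 [ 0.03958923 -1.11830451  0.13028072]
```

View pics/w2.png

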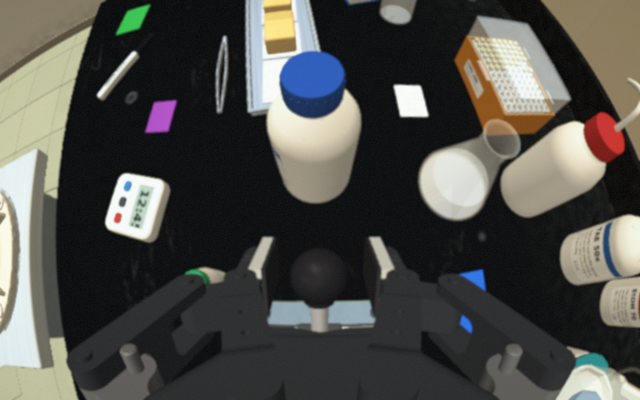

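The knob at ~(277, 320) sits centred between the open fingers, so I'll close and swing the lever down.

Emit:
{"api": "carry_out", "payload": {
  "series": [
    [0,0,0,0,0,0,1],
    [0,0,0,0,0,0,1],
    [0,0,0,0,0,0,1],
    [0,0,0,0,0,0,1]
  ],
  "force": 40
}}

```text
clock: 4.22
eef_pos: [533.5, -92.2, 132.9]
tcp_rot: [-3.141, -0.558, 1.332]
contact_force: [-3.9, -1.7, 4.0]
opening: 0.277
grasp_force: 39.0
```

Emit:
{"api": "carry_out", "payload": {
  "series": [
    [0,0,0,0.003,0,0.03,1],
    [0,0,0,0.006,0,0.06,1],
    [0,0,0,0.005,0,0.085,1],
    [0,0,0,0.002,0,0.11,1],
    [0,0,0,0,0,0.13,1],
    [0,0,0,0,0,0.136,1],
    [0,0,0,0,0,0.136,1]
  ]
}}

```text
clock: 5.1
eef_pos: [537.6, -75.0, 103.6]
tcp_rot: [-3.141, -0.557, 1.333]
contact_force: [-5.8, -3.3, 2.4]
opening: 0.278
grasp_force: 41.8
```

Run:
```python
from h import *
print(inm()); s=r.sense();print(s["opening"],s["contact_force"]@M[1],s["grasp_force"])
```

```text
(array([114.4,   0.8, -63.3]), array([-0.0021,  0.0016,  0.0017]))
0.27815641278298 [-2.59372376  4.81906275  4.41536114] 41.791759729385376
```

Emit:
{"api": "carry_out", "payload": {
  "series": [
    [0,0,0,0,0,0.008,1],
    [0,0,0,0,0,0.014,1],
    [0,0,0,0,0,0.014,1]
  ]
}}

```text
clock: 5.48
eef_pos: [537.9, -74.2, 101.9]
tcp_rot: [3.141, -0.556, 1.334]
contact_force: [-14.8, -11.5, 18.8]
opening: 0.278
grasp_force: 43.3
```

Run:
```python
from h import *
print(inm()); s=r.sense();print(s["opening"],s["contact_force"]@M[1],s["grasp_force"])
```

```text
(array([114.3,   0.6, -65.2]), array([-0.0015,  0.0021,  0.0028]))
0.2780633537028706 [-2.47408333 11.6586708  23.70902071] 43.32377851009369
```

Emit:
{"api": "carry_out", "payload": {
  "series": [
    [0,0,0,0,0,-0.008,0],
    [0,0,0,0,0,-0.008,0],
    [0,0,0,0,0,-0.008,0],
    [0,0,0,0,0,-0.1,0],
    [0,0,0,0,0,-0.3,0],
    [0,0,0,0,0,-0.5,0],
    [0,0,0,-0.2,0,-0.54,0.3],
    [0,0,0,-0.3,0,-0.54,-0.3]
  ]
}}

```text
clock: 6.48
eef_pos: [506.9, -206.0, 175.2]
tcp_rot: [3.14, -0.557, 1.332]
contact_force: [0.0, 0.2, -0.5]
opening: 0.55
grasp_force: 0.0
```

Run:
```python
from h import *
print(inm(),row(mp(M,[0,0,45])[0],mtool(M)))
```

```text
(array([38.3, -0.5, 68.7]), array([0.0005, 0.0018, 0.001 ])) [ 0.0002  0.0006  0.0003 -0.1531 -0.0024  0.095 ]
```

Emit:
{"api": "carry_out", "payload": {
  "series": [
    [0,0.0006,0,-0.153,-0.002,0,-0.3],
    [0,0.0006,0,-0.153,-0.002,0,-0.3],
    [0,0.0006,0,-0.153,-0.002,0,-0.3],
    [0,0.0006,0,-0.153,-0.002,0,-0.3]
  ]
}}

```text
clock: 6.98
eef_pos: [499.1, -234.6, 155.5]
tcp_rot: [-3.142, -0.56, 1.333]
contact_force: [1.1, -0.6, -0.4]
opening: 0.65
grasp_force: 0.0
```

Run:
```python
from h import *
print(inm())
k=r.get_calibration("wrist");im=r.grab_frame("wrist");o=im[:,:,::-1].copy()
q=[[sx*28,sy*19] for sx,sy in((1,1),(1,-1),(-1,-1),(-1,1))]
for z,c,g in((16,(255,0,255),q),(0,(0,255,0),q),(0,(0,0,255),[[58,45],[58,-45]])):
    for u in proj("wrist",mp(M,[a+[z] for a in g]),k): cv2.circle(o,tuple(int(round(x)) for x in u),1,c,-1)
for u in proj("wrist",mp(M,[[114,0,-42]]),k): cv2.circle(o,tuple(int(round(x)) for x in u),1,(0,255,255),-1)
cv2.imwrite("pics/w3.png",cv2.resize(o[80:380,180:460],(560,600)))
```

```text
(array([ 2.7,  0.2, 67.7]), array([-0.0013, -0.0012,  0.0021]))
```

View pics/w3.png

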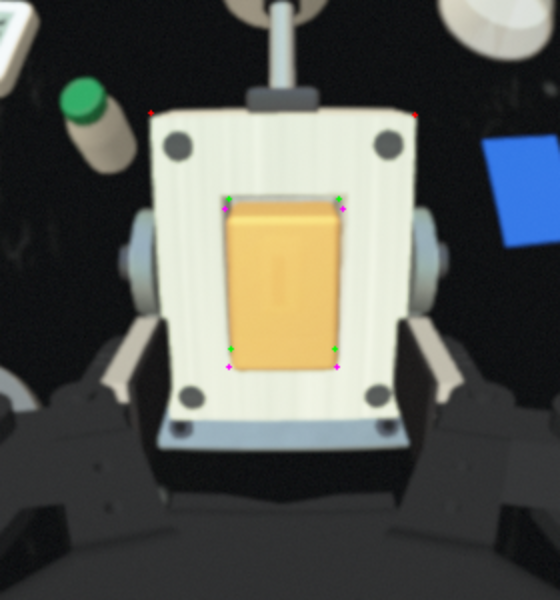

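The casting has risen, with its top corners ~1 mm downhill of the prediction, which is the cavity play. It is centred between the fingers, so I'll descend and grip.

Emit:
{"api": "carry_out", "payload": {
  "series": [
    [0,0,0,-0.017,0,0.1,-0.3],
    [0,0,0,-0.017,0,0.18,-0.3],
    [0,0,0,-0.017,0,0.23,-0.3],
    [0,0,0,-0.017,0,0.255,-0.3],
    [0,0,0,-0.017,0,0.257,-0.3],
    [0,0,0,-0.017,0,0.257,-0.3]
  ]
}}

```text
clock: 7.78
eef_pos: [506.3, -206.3, 98.9]
tcp_rot: [3.141, -0.559, 1.333]
contact_force: [-0.0, 0.2, 0.1]
opening: 0.647
grasp_force: 0.0
```

Run:
```python
from h import *
print(inm(),r.sense()["contact_force"]@M[1])
```

```text
(array([-2.5, -0. ,  4.2]), array([-0.0003, -0.0006,  0.0016])) [0.20252879 0.06294862 0.02677938]
```

Emit:
{"api": "carry_out", "payload": {
  "series": [
    [0,0,0,0.003,0,-0.002,0],
    [0,0,0,0.003,0,-0.002,0.1],
    [0,0,0,0.003,0,-0.002,0.2],
    [0,0,0,0.003,0,-0.002,0.4],
    [0,0,0,0.003,0,-0.002,1],
    [0,0,0,0.003,0,-0.002,1]
  ],
  "force": 30
}}

```text
clock: 8.52
eef_pos: [506.4, -206.0, 99.8]
tcp_rot: [3.141, -0.559, 1.333]
contact_force: [-0.7, -2.4, 5.3]
opening: 0.432
grasp_force: 31.0
```

Run:
```python
from h import *
print(inm(),r.sense()["contact_force"]@M[1])
```

```text
(array([-1.7, -0.1,  4.8]), array([-0.    , -0.0006,  0.0016])) [0.69963928 0.10350623 5.84310739]
```

Emit:
{"api": "carry_out", "payload": {
  "series": [
    [0,0,0,0,0,-0.02,1],
    [0,0,0,0,0,-0.05,1],
    [0,0,0,0,0,-0.09,1],
    [0,0,0,0,0,-0.14,1],
    [0,0,0,0,0,-0.22,1],
    [0,0,0,0,0,-0.32,1],
    [0,0,0,0,0,-0.4,1],
    [0,0,0,0,0,-0.4,1]
  ]
}}

```text
clock: 9.52
eef_pos: [494.1, -258.8, 185.9]
tcp_rot: [3.138, -0.558, 1.333]
contact_force: [0.1, -0.8, -1.0]
opening: 0.437
grasp_force: 30.3
```

Run:
```python
from h import *
s=r.sense();print(inm(),s["contact_force"],s["qpos"])
k=r.get_calibration("wrist");im=r.grab_frame("wrist");o=im[:,:,::-1].copy()
np.savez("w4.npz",im=im,K=k["K"],pose=k["pose"],p=s["eef_pos"],e=s["tcp_rot"])
cv2.imwrite("pics/w4.png",o)
c="top";im=r.grab_frame(c)
```

```text
(array([ -2.1,  -0.7, 106.6]), array([0.0022, 0.0009, 0.002 ])) [ 0.09247452 -0.84980867 -0.95038344] [-0.77032777  0.45705551  1.71288766  0.49359606  1.30868825 -0.7441022 ]
```

View pics/w4.png

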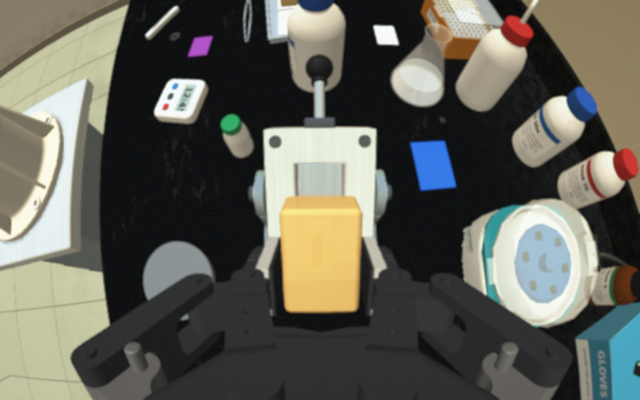

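The casting is held squarely and the lever is down, with the cavity empty. Next I'll check the casting's position in the grip and compute the look pose.

Run:
```python
from h import *
w=np.load("w4.npz");k={"K":w["K"],"pose":w["pose"]}
q=Ro.from_euler("xyz",w["e"])
for zt in(-13.2,-11.2,-9.2):
  c=np.array([[28,-19,zt],[28,19,zt],[-28,19,zt],[-28,-19,zt],[28,-19,zt+28],[28,19,zt+28]])
  print(zt,proj("wrist",w["p"]+q.apply(c),k).round(1).tolist())
im=w["im"];hsv=cv2.cvtColor(im,cv2.COLOR_RGB2HSV)
mk=((hsv[...,1]>80)&(hsv[...,0]<35)&(hsv[...,2]>120))
for rr in (200,205,215,260,305): x=np.where(mk[rr,250:400])[0]+250; print(rr,x.min(),x.max())
y=np.where(mk[150:,320])[0]+150;print(y.min(),y.max(), im[y.min():y.min()+24,320,0])
R=Ro.from_euler("xyz",[np.pi,0,np.radians(84)])
print(row([545,30,245],R))
```

```text
-13.2 [[277.1, 208.2], [364.3, 208.3], [358.3, 314.4], [283.0, 314.4], [284.4, 193.2], [357.1, 193.2]]
-11.2 [[277.7, 207.0], [363.7, 207.0], [357.9, 312.2], [283.4, 312.1], [284.8, 192.3], [356.7, 192.4]]
-9.2 [[278.3, 205.7], [363.1, 205.8], [357.5, 310.0], [283.8, 309.9], [285.2, 191.5], [356.2, 191.5]]
200 285 355
205 283 358
215 280 361
260 282 359
305 284 357
196 312 [216 226 226 227 227 227 228 229 229 231 230 233 238 245 249 250 250 248
 246 244 242 241 241 242]
[ 0.0119 -0.1777 -0.0416  1.1167 -0.0711  0.412 ]
```

Emit:
{"api": "carry_out", "payload": {
  "series": [
    [0.002,-0.03,-0.007,0.12,-0.008,-0.06,1],
    [0.004,-0.06,-0.014,0.3,-0.025,0.0,1],
    [0.006,-0.09,-0.021,0.5,-0.035,0.12,1],
    [0.008,-0.12,-0.028,0.7,-0.05,0.25,1],
    [0.01,-0.15,-0.035,0.85,-0.06,0.31,1],
    [0.012,-0.178,-0.042,0.99,-0.068,0.365,1],
    [0.012,-0.178,-0.042,0.99,-0.068,0.365,1]
  ]
}}

```text
clock: 10.5
eef_pos: [538.1, 2.0, 238.0]
tcp_rot: [-3.142, 0.001, 1.474]
contact_force: [-0.2, -0.4, -1.4]
opening: 0.438
grasp_force: 30.3
```

Run:
```python
from h import *
s=r.sense();print(s["eef_pos"],s["tcp_rot"],s["qpos"],s["opening"],s["contact_force"])
k=r.get_calibration("wrist");im=r.grab_frame("wrist");o=im[:,:,::-1].copy()
np.savez("w5.npz",im=im,K=k["K"],pose=k["pose"])
for d in r.silhouettes("wrist","card_top")[:4]:
    g=d["region"]; a=cv2.minAreaRect(at_z("wrist",np.argwhere(g)[:,::-1].astype(float),4.5,k)[:,:2].astype(np.float32)); print(d["score"],d["position"],a)
cv2.imwrite("pics/w5.png",o)
```

```text
[538.13945057   1.9568965  237.98891164] [-3.14151694e+00  6.76153202e-04  1.47438023e+00] [ 1.27286209e-03  2.11454406e-01  1.81191307e+00 -7.39997841e-04
  1.11836659e+00  9.80125238e-02] 0.43842858171802185 [-0.1556078  -0.42298152 -1.43289957]
0.97 [92.9, 194.0] ((388.8617248535156, 124.19789123535156), (44.15148162841797, 33.30908966064453), 75.90232849121094)
0.95 [70.9, 314.8] ((542.4872436523438, 128.26901245117188), (64.37358093261719, 48.30036163330078), 81.15413665771484)
0.85 [267.9, 418.0] ((665.0376586914062, -147.71961975097656), (37.29166030883789, 49.6583137512207), 81.96051025390625)
0.73 [112.9, 428.0] ((679.2509155273438, 67.31795501708984), (42.61580276489258, 34.27692794799805), 78.02294921875)
```

View pics/w5.png

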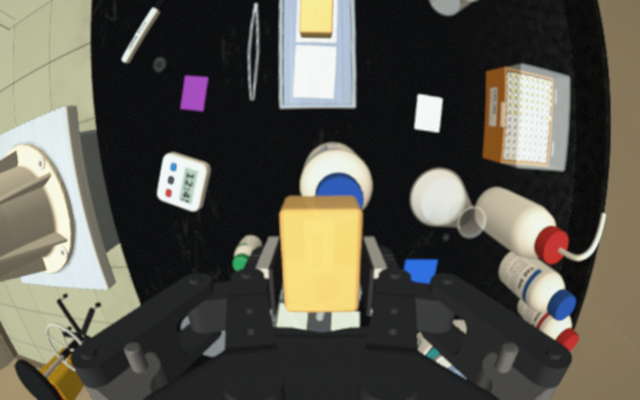

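The card shows at ~(71, 315) next to a finished casting, past the bottle. I'll step closer for a sharper angle.

Emit:
{"api": "carry_out", "payload": {
  "series": [
    [0,0,0,0.15,0,0,1],
    [0,0,0,0.28,0,0.06,1],
    [0,0,0,0.28,0,0.16,1],
    [0,0,0,0.28,0,0.16,1]
  ]
}}

```text
clock: 11.1
eef_pos: [543.4, 65.8, 195.8]
tcp_rot: [-3.137, 0.001, 1.466]
contact_force: [0.5, 0.4, -0.7]
opening: 0.436
grasp_force: 30.4
```

Run:
```python
from h import *
s=r.sense();print(s["eef_pos"],s["tcp_rot"])
k=r.get_calibration("wrist");im=r.grab_frame("wrist")
np.savez("w6.npz",im=im,K=k["K"],pose=k["pose"])
for lab,z in(("card_top",4.5),("block_a_center",32.5),("tray",12)):
  for d in r.silhouettes("wrist",lab)[:2]:
    g=d["region"]; a=cv2.minAreaRect(at_z("wrist",np.argwhere(g)[:,::-1].astype(float),z,k)[:,:2].astype(np.float32)); print(lab,round(d["score"],2),d["position"],np.round(sum(map(lambda t:list(t) if isinstance(t,tuple) else [t],a),[]),1))
# own: rectify bench plane z=4.5 to metric image, 3 px/mm, window x 480..620, y 70..190
xs,ys=np.meshgrid(np.arange(480,620,1/3),np.arange(70,200,1/3))
uv=proj("wrist",np.c_[xs.ravel(),ys.ravel(),np.full(xs.size,4.5)],k).reshape(*xs.shape,2).astype(np.float32)
o=cv2.remap(im,uv[...,0],uv[...,1],cv2.INTER_CUBIC)
wh=((o.min(2)>205)).astype(np.uint8); cv2.imwrite("pics/rect.png",np.hstack([o[:,:,::-1],np.repeat(wh[...,None]*255,3,2)])[:,:])
n,l,st,ce=cv2.connectedComponentsWithStats(cv2.morphologyEx(wh,2,np.ones((5,5),np.uint8)))
for i in range(1,n):
    if st[i,4]>8000: a=cv2.minAreaRect(np.argwhere(l==i)[:,::-1].astype(np.float32)); print(np.array(a[0])/3+[480,70],np.array(a[1])/3,a[2],st[i,4]/9, ce[i]/3+[480,70])
```

```text
[543.38135642  65.81925639 195.83042032] [-3.13660095e+00  1.42769840e-03  1.46592598e+00]
card_top 0.88 [144.1, 186.8] [389.7 124.5  43.9  33.1  76. ]
card_top 0.85 [124.8, 316.4] [542.7 128.3  63.8  49.   83.4]
block_a_center 0.83 [16.2, 317.9] [556.8 240.4  31.5  44.3  83.6]
block_a_center 0.21 [125.4, 317.6] [543.2 128.6  58.3  44.3  81.2]
tray 0.57 [86.7, 326.1] [549.9 174.2 185.7  90.9  85. ]
[542.76041667 128.12106323] [66.03809611 49.96234131] 81.4163818359375 3255.3333333333335 [542.70272146 128.18368717]
```

View pics/rect.png

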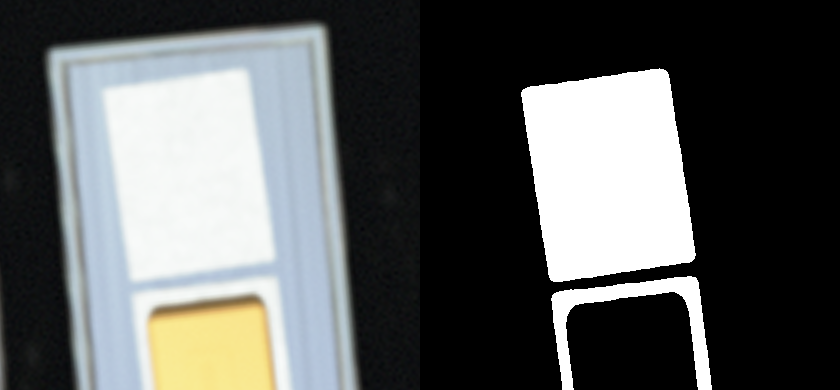

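The rectified view shows the bare card at (542.7, 128.2), with its long side at 81.4° (the card is slightly turned in the tray).

Run:
```python
from h import *
print(row([542.85,129.2,36],Ro.from_euler("xyz",[np.pi,0,np.radians(81.4)])))
```

```text
[ 3.000e-04  1.000e-04  1.450e-02  2.488e-01 -3.830e-02  6.513e-01]
```

Emit:
{"api": "carry_out", "payload": {
  "series": [
    [0.0003,0.0001,0.0145,0.15,-0.02,0,1],
    [0.0003,0.0001,0.0145,0.249,-0.038,0.1,1],
    [0.0003,0.0001,0.0145,0.249,-0.038,0.3,1],
    [0.0003,0.0001,0.0145,0.249,-0.038,0.45,1],
    [0.0003,0.0001,0.0145,0.249,-0.038,0.57,1],
    [0.0003,0.0001,0.0145,0.249,-0.038,0.63,1],
    [0.0003,0.0001,0.0145,0.249,-0.038,0.651,1],
    [0.0003,0.0001,0.0145,0.249,-0.038,0.651,1]
  ]
}}

```text
clock: 12.3
eef_pos: [542.8, 130.2, 36.0]
tcp_rot: [3.141, -0.0, 1.422]
contact_force: [-0.4, 0.2, -1.5]
opening: 0.432
grasp_force: 30.4
```

Run:
```python
from h import *
s=r.sense();print(s["eef_pos"],s["tcp_rot"],s["contact_force"]);p,q=pose(s)
print(row([542.85,129.2,24.5],Ro.from_euler("xyz",[np.pi,0,np.radians(81.4)]),s))
k=r.get_calibration("wrist");im=r.grab_frame("wrist")
o=im[:,:,::-1].copy()
a=np.radians(81.4);u=np.array([np.cos(a),np.sin(a),0]);v=np.array([-u[1],u[0],0])
for sx in(32,-32):
  for sy in(24,-24):
    for w in proj("wrist",np.array([542.7,128.2,4.5])+sx*u+sy*v,k): cv2.circle(o,tuple(int(round(t)) for t in w),1,(255,0,255),-1)
for cx in(-2,-1,0): print(cx,proj("wrist",p+q.apply([[cx+28,0,-11],[cx-28,0,-11],[cx+28,0,17]]),k).round(1).tolist())
cv2.imwrite("pics/w7.png",cv2.resize(o[100:340,200:440],(600,600)))
```

```text
[542.84044367 130.15347159  35.98905175] [ 3.14148594e+00 -5.54891624e-05  1.42197771e+00] [-0.41447498  0.21233673 -1.54245572]
[ 0.     -0.      0.0004 -0.0038  0.0006  0.046 ]
-2 [[320.4, 211.8], [320.4, 315.8], [320.5, 196.4]]
-1 [[320.4, 209.6], [320.4, 314.3], [320.5, 194.5]]
0 [[320.4, 207.5], [320.4, 312.7], [320.5, 192.7]]
```

View pics/w7.png

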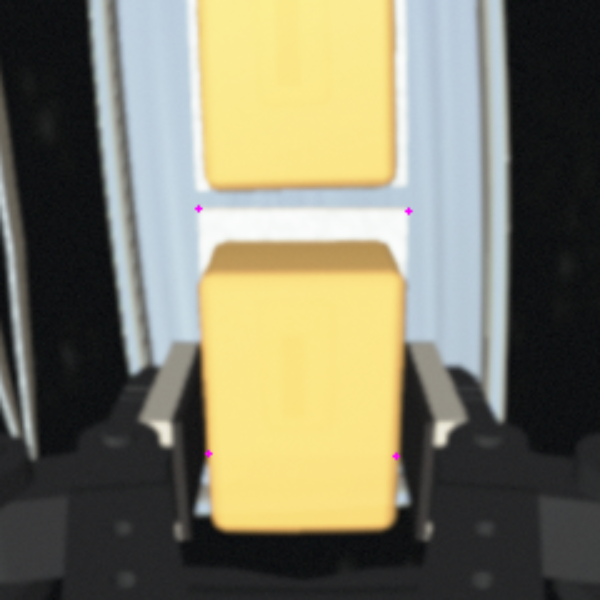

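The model card corners land on the real card, the casting is square with it, and the gap to its neighbour is clear. I'll descend gently.

Emit:
{"api": "carry_out", "payload": {
  "series": [
    [0,0,0,-0.006,0,0.015,1],
    [0,0,0,-0.006,0,0.03,1],
    [0,0,0,-0.006,0,0.042,1],
    [0,0,0,-0.006,0,0.046,1],
    [0,0,0,-0.006,0,0.05,1],
    [0,0,0,-0.006,0,0.05,1]
  ]
}}

```text
clock: 13.1
eef_pos: [541.9, 128.7, 22.7]
tcp_rot: [-3.141, 0.0, 1.422]
contact_force: [0.3, 0.1, -0.9]
opening: 0.435
grasp_force: 30.4
```

Emit:
{"api": "carry_out", "payload": {
  "series": [
    [0,0,0,0,0,0.003,1],
    [0,0,0,0,0,0.005,1],
    [0,0,0,0,0,0.005,1]
  ]
}}

```text
clock: 13.48
eef_pos: [541.9, 128.6, 21.5]
tcp_rot: [-3.141, 0.0, 1.422]
contact_force: [-1.0, 0.1, -1.7]
opening: 0.434
grasp_force: 30.4
```

Emit:
{"api": "carry_out", "payload": {
  "series": [
    [0,0,0,0,0.003,0.003,1],
    [0,0,0,0,0.003,0.005,1],
    [0,0,0,0,0.003,0.005,1]
  ]
}}

```text
clock: 13.85
eef_pos: [542.8, 128.6, 20.5]
tcp_rot: [-3.141, 0.0, 1.422]
contact_force: [-0.5, -1.0, 3.9]
opening: 0.438
grasp_force: 30.9
```

Emit:
{"api": "carry_out", "payload": {
  "series": [
    [0,0,0,0,0,0,0.08],
    [0,0,0,0,0,0,0.0],
    [0,0,0,0,0,0,-0.2],
    [0,0,0,0,0,0,-0.2],
    [0,0,0,0,0,-0.05,-0.2],
    [0,0,0,0,0,-0.2,-0.2],
    [0,0,0,0,0,-0.4,-0.2],
    [0,0,0,0,0,-0.6,-0.2]
  ]
}}

```text
clock: 14.85
eef_pos: [542.6, 128.5, 172.5]
tcp_rot: [-3.141, 0.0, 1.422]
contact_force: [-0.4, 0.5, -0.3]
opening: 0.6
grasp_force: 0.0
```

Run:
```python
from h import *
k=r.get_calibration("wrist");im=r.grab_frame("wrist");s=r.sense();print(s["eef_pos"],s["contact_force"])
o=im[:,:,::-1].copy()
a=np.radians(81.4);u=np.array([np.cos(a),np.sin(a),0]);v=np.array([-u[1],u[0],0])
for ex,ey,z,c in((32,24,4.5,(255,0,255)),(28,19,32.5,(255,0,0))):
 for sx in(ex,-ex):
  for sy in(ey,-ey):
    for w in proj("wrist",np.array([542.7,128.2,z])+sx*u+sy*v,k): cv2.circle(o,tuple(int(round(t)) for t in w),1,c,-1)
cv2.imwrite("pics/w8.png",cv2.resize(o[100:340,200:440],(600,600),interpolation=cv2.INTER_CUBIC))
print(row([535,40,240],Ro.from_euler("xyz",[np.pi,0,np.radians(81.4)])))
```

```text
[546.04470817 129.3317309  179.14469248] [2.9627908  0.94117604 5.0038084 ]
[ 0.0024 -0.001   0.0005 -0.3592  0.0111 -0.2444]
```

View pics/w8.png

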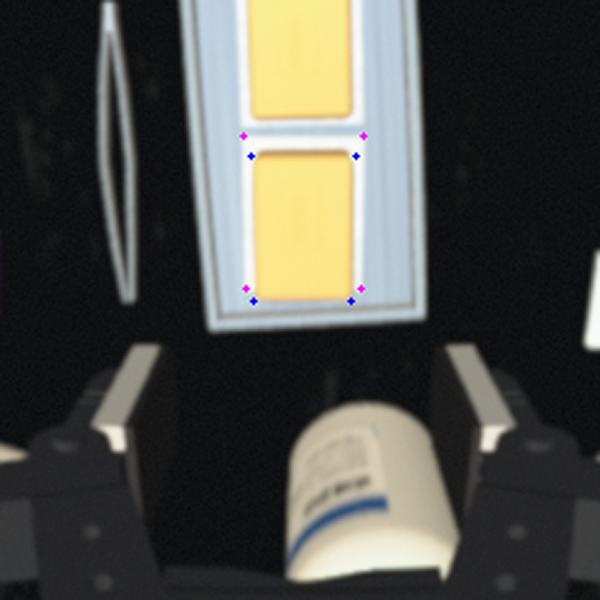

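The casting lies square in the middle of the bare card, with the neighbours untouched. Back to the lever.

Run:
```python
from h import *
print(pose()[0]);P=mp(M,[114,0,40])[0];print(P,row(P,mtool(M)))
```

```text
[546.04470817 129.3317309  179.14469248]
[ 525.19720011 -128.76836633  190.98977808] [-0.0058  0.1766  0.029  -1.0332  0.0708 -0.05  ]
```

Emit:
{"api": "carry_out", "payload": {
  "series": [
    [0,0,0,0,0,-0.24,-0.2],
    [0,0,0,-0.2,0.01,-0.28,-0.2],
    [0,0.03,0.005,-0.4,0.03,-0.28,-0.2],
    [-0.001,0.07,0.01,-0.6,0.04,-0.28,-0.2],
    [-0.003,0.12,0.02,-0.8,0.055,-0.28,-0.2],
    [-0.006,0.176,0.029,-1,0.07,-0.28,-0.2],
    [-0.006,0.176,0.029,-1,0.07,-0.25,-0.2],
    [-0.006,0.176,0.029,-1,0.07,-0.2,-0.2]
  ]
}}

```text
clock: 15.9
eef_pos: [523.1, -122.0, 220.2]
tcp_rot: [-3.133, -0.552, 1.324]
contact_force: [-0.7, 1.0, -0.4]
opening: 0.601
grasp_force: 0.0
```

Run:
```python
from h import *
print(r.sense()["contact_force"],inm(),row(mp(M,[114.3,0,-62])[0],mtool(M)))
```

```text
[-0.69508243  0.97125812 -0.3925873 ] (array([134.6,   3.7,  61.5]), array([-0.005 ,  0.0068, -0.0055])) [-0.0016  0.0022 -0.0017 -0.0778  0.0176  0.4946]
```

Emit:
{"api": "carry_out", "payload": {
  "series": [
    [-0.0016,0.0022,-0.0017,-0.078,0.0176,0,0],
    [-0.0016,0.0022,-0.0017,-0.078,0.0176,0.1,0],
    [-0.0016,0.0022,-0.0017,-0.078,0.0176,0.25,0],
    [-0.0016,0.0022,-0.0017,-0.078,0.0176,0.37,0],
    [-0.0016,0.0022,-0.0017,-0.078,0.0176,0.45,0],
    [-0.0016,0.0022,-0.0017,-0.078,0.0176,0.488,0],
    [-0.0016,0.0022,-0.0017,-0.078,0.0176,0.495,0],
    [-0.0016,0.0022,-0.0017,-0.078,0.0176,0.495,0]
  ]
}}

```text
clock: 16.9
eef_pos: [538.5, -75.4, 105.3]
tcp_rot: [3.141, -0.559, 1.333]
contact_force: [-0.5, -1.4, -0.4]
opening: 0.499
grasp_force: 0.0
```

Run:
```python
from h import *
print(r.sense()["contact_force"],inm())
```

```text
[-0.48761989 -1.43016756 -0.42952114] (array([115.2,  -0.3, -61.8]), array([-0.0004, -0.0007,  0.002 ]))
```

Emit:
{"api": "carry_out", "payload": {
  "series": [
    [0,0,0,-0.002,0,0,1],
    [0,0,0,-0.002,0,0,1],
    [0,0,0,-0.002,0,0,1],
    [0,0,0,-0.002,0,0,1]
  ],
  "force": 40
}}

```text
clock: 17.4
eef_pos: [537.3, -75.8, 105.1]
tcp_rot: [-3.14, -0.56, 1.332]
contact_force: [-4.4, -0.7, 5.1]
opening: 0.276
grasp_force: 38.9
```

Emit:
{"api": "carry_out", "payload": {
  "series": [
    [0,0,0,0.004,0,-0.03,1],
    [0,0,0,0.007,0,-0.06,1],
    [0,0,0,0.005,0,-0.09,1],
    [0,0,0,0.002,0,-0.115,1],
    [0,0,0,0,0,-0.13,1],
    [0,0,0,0,0,-0.138,1],
    [0,0,0,0,0,-0.138,1]
  ]
}}

```text
clock: 18.27
eef_pos: [533.2, -93.8, 133.5]
tcp_rot: [-3.141, -0.559, 1.332]
contact_force: [-7.6, -1.8, -4.4]
opening: 0.272
grasp_force: 39.8
```

Run:
```python
from h import *
s=r.sense();print(s["contact_force"]@M[1],inm(),s["opening"])
```

```text
[-5.36004212  6.92891978 -1.81294225] (array([113.9,   0.6, -27.8]), array([-0.0018, -0.0001,  0.0013])) 0.2718036178120695
```

Pull a little further, until the stop is felt.

Emit:
{"api": "carry_out", "payload": {
  "series": [
    [0,0,0,0,0,-0.008,1],
    [0,0,0,0,0,-0.014,1],
    [0,0,0,0,0,-0.014,1]
  ]
}}

```text
clock: 18.65
eef_pos: [532.8, -95.3, 136.3]
tcp_rot: [-3.14, -0.559, 1.332]
contact_force: [-6.6, -1.8, -10.9]
opening: 0.277
grasp_force: 40.1
```

Run:
```python
from h import *
s=r.sense();print(s["contact_force"]@M[1],inm(),s["opening"])
```

```text
[-8.57913125  6.02980306 -7.5293975 ] (array([114.1,   0.6, -24.6]), array([-0.0021, -0.0002,  0.0012])) 0.2770074653170477
```

Emit:
{"api": "carry_out", "payload": {
  "series": [
    [0,0,0,0,0,-0.006,1],
    [0,0,0,0,0,-0.012,1],
    [0,0,0,0,0,-0.012,1]
  ]
}}

```text
clock: 19.02
eef_pos: [532.5, -96.0, 138.3]
tcp_rot: [-3.139, -0.56, 1.331]
contact_force: [0.6, 5.4, -22.7]
opening: 0.276
grasp_force: 41.0
```

Run:
```python
from h import *
s=r.sense();print(s["contact_force"]@M[1],inm(),s["opening"])
```

```text
[ -7.46109077   0.74478035 -22.05290806] (array([114.5,   0.6, -22.5]), array([-0.0025, -0.0013,  0.0005])) 0.2764107143846207
```

Emit:
{"api": "carry_out", "payload": {
  "series": [
    [0,0,0,0,0,0,0],
    [0,0,0,0,0,0,-0.1],
    [0,0,0,0,0,0,-0.2],
    [0,0,0,0,0,-0.05,-0.2],
    [0,0,0,0,0,-0.2,-0.2],
    [0,0,0,-0.1,0,-0.4,-0.2],
    [0,0,0,-0.3,0,-0.6,-0.2],
    [0,0,0,-0.3,0,-0.65,-0.2]
  ]
}}

```text
clock: 20.02
eef_pos: [497.2, -245.9, 238.7]
tcp_rot: [3.14, -0.558, 1.33]
contact_force: [-0.3, -0.2, 0.4]
opening: 0.598
grasp_force: 0.0
```

Emit:
{"api": "carry_out", "payload": {
  "series": [
    [0,0,0,0,0,0,-0.2],
    [0,0,0,0,0,0,-0.2]
  ]
}}

```text
clock: 20.27
eef_pos: [497.4, -240.9, 236.8]
tcp_rot: [-3.14, -0.56, 1.332]
contact_force: [-0.1, 0.2, -0.0]
opening: 0.601
grasp_force: 0.0
```

Run:
```python
from h import *
print(inm(),r.sense()["clock"])
k=r.get_calibration("wrist");im=r.grab_frame("wrist")
for a in(0,.1,.2,.5): print(a,proj("wrist",mp(M,[52+64*np.cos(.25-a),0,-26+64*np.sin(.25-a)]),k).round(1))
o=im[:,:,::-1].copy()
for P in([114,0,-10],[58,45,0],[58,-45,0]):
    for w in proj("wrist",mp(M,P),k): cv2.circle(o,tuple(int(round(t)) for t in w),1,(255,0,255),-1)
b=cv2.resize(o[70:310,220:420],(500,600))
t=r.grab_frame("top")[:,:,::-1]; 
u=cv2.resize(t[130:250,210:310],(300,360)); b2=np.zeros((600,800,3),np.uint8); b2[:,:500]=b; b2[:360,500:]=u
cv2.imwrite("pics/w9.png",b2)
g=cv2.cvtColor(im,cv2.COLOR_RGB2GRAY)
u0=proj("wrist",mp(M,[114,0,-10]),k)[0].astype(int)
dd=cv2.HoughCircles(g[u0[1]-25:u0[1]+25,u0[0]-25:u0[0]+25],cv2.HOUGH_GRADIENT,1,50,param1=100,param2=8,minRadius=8,maxRadius=18)
print(dd+np.r_[u0-25,0] if dd is not None else None)
```

```text
(array([ 40.3,   0.3, 140.1]), array([-0.0023, -0.0019,  0.0013])) 20.275
0 [[321.7 111.9]]
0.1 [[321.7 110.8]]
0.2 [[321.7 110.3]]
0.5 [[321.7 112.7]]
[[[318.5 115.5  16. ]]]
```

View pics/w9.png

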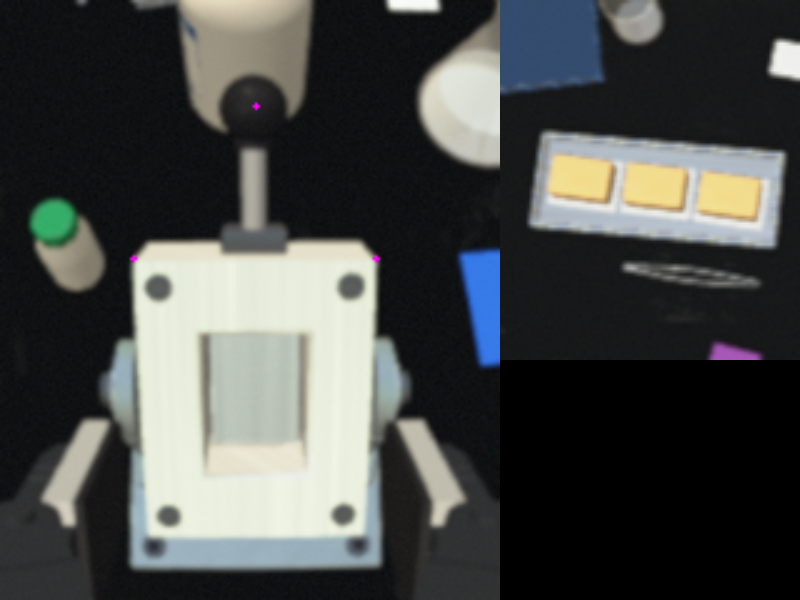

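Run:
```python
from h import *
a=cv2.imread("pics/top0.png");b=r.grab_frame("top")[:,:,::-1].copy()
t=a[178:200,364:392];res=cv2.matchTemplate(b[165:213,350:406],t,cv2.TM_CCOEFF_NORMED);print(cv2.minMaxLoc(res),"home loc (14,13)")
for an in(0,.05,.1,.5): print(an,proj("top",mp(M,[52+64*np.cos(.25-an),0,-26+64*np.sin(.25-an)])).round(1))
s0=cv2.imread("pics/scene0.png");s=r.grab_frame("scene")[:,:,::-1]
print("diff knob patch",np.abs(a[178:200,364:392].astype(int)-b[178:200,364:392]).mean(), "scene",np.abs(s0[150:170,340:362].astype(int)-s[150:170,340:362]).mean())
for n,c in(("bottle",(188,332)),("beaker",(127,254)),("flask",(144,347)),("blocks",(190,245))): print(n,np.abs(a[c[0]-15:c[0]+15,c[1]-15:c[1]+15].astype(int)-b[c[0]-15:c[0]+15,c[1]-15:c[1]+15]).mean())
```

```text
(0.07344910502433777, 0.9994412064552307, (1, 1), (14, 13)) home loc (14,13)
0 [[375.3 189. ]]
0.05 [[374.2 189. ]]
0.1 [[373.3 189. ]]
0.5 [[367.3 189.8]]
diff knob patch 9.246212121212121 scene 3.2515151515151515
bottle 13.354814814814814
beaker 8.931851851851851
flask 13.806666666666667
blocks 17.16925925925926
```

```bash
python3 -c "
from rig import r
print(r.sign_off())"
```

```text
the job is handed in; nothing more can be done
None
```

The casting is out of the mould and lies poured face up, squarely in the middle of the bare card; the lever is fully back up, I saw no sign that the other castings, bottle, beaker or flask were disturbed, and I handed the job in at about 20 s.

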